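# File a card box in the roll-top cabinet

### The arm

A 6-joint arm with a two-finger parallel gripper is mounted at the origin on the work surface. World frame = base frame: x ahead of the robot, y to its left, z up, the work surface at z = 0. Lengths are in m, angles in degrees, forces in N, time in s.
With the tool pointing down it reaches from about 0.25 to 0.725 m from the base axis. Payload 9.7 kg.
Tool frame: the origin (TCP) lies on the centre line of the jaws, within the pads' length; the fingertips stand 22 mm ahead of it and the grasp point (between the pads) lies 3 mm ahead of it; z points along the fingers, y is the direction in which the jaws open and shut (so a half turn about z gives the same grasp; the last joint's range is limited). The gripper opens to 85 mm and grips with 20 to 120 N. Pads are 22 mm wide; open, the fingers measure 114 mm over their backs; the gripper's body (76 mm by 85 mm) begins 54 mm behind the grasp point. The pads swing forward as they close: fully open they stand 13 mm farther back than shut.
Start: joints at [-72.823, 4.979, 10.078, 95.1, 0, 90], TCP at [0.162, -0.525, 0.253] pointing down, gripper open.
Joint ranges: [-179.16, 179.16], [-48.56, 103.87], [-65.8, 70.77], [-126.05, 130.52], [-82.76, 87.17], [-180, 180]. Speed limits (degrees/s): [127.2, 127.2, 147.25, 180, 180, 180].

### API

Orientations are given as [roll, pitch, yaw] about the fixed x, y, z axes, in that order (R = Rz(yaw) Ry(pitch) Rx(roll)).
In Python, from workcell import monitor, eyes, job gives the robot as it stands. The module is installed in compiled form; this text tells all that it offers.
- The arm moves only by the tool drive_tool, never from a script. Its argument "plan" is a list of rows, each a list of 3 entries, a list of its own where there are three numbers: the opening, from 0 (shut) to 1 (fully open), then the shift along the world's x, y, z in m, then the turn about the world's z in degrees. In form: [[gripper, [x, y, z], yaw], ...]. A call has 1 to 10 rows; each row shifts and turns the commanded pose from where the row before left it; what a row does not reach is not made up. A row lasts 1/8 s, in which the tool goes at most 62.5 mm and 10.7 degrees, less where a joint would pass 70% of its speed; a pose out of reach is approached as far as the arm can. A call is refused whole if a number of a shift passes 0.0625 or a number of a turn 10.7, either way. A call with a gripper value outside its range is refused whole. The fingers move at their own pace and stop on an object; "grip_force" is the grip in N (left out, the last holds). Time passes only in rows, so rows that do not move let the fingers close. It gives the time, the measured TCP pose, the force and the opening at its end, in the units of the state.
- monitor.get_obs(): the state, without advancing time (a new reading comes with each control period).
- eyes.camera(name): name is "side" or "top"; returns (picture, depth): 384x512x3 uint8, red, green, blue; 384x512 float32, m along the optical axis (not along the pixel's ray), 0 where there is no reading.
- eyes.camera_params(name): a dict with "fx", "fy", "cx", "cy" (pixels), "extrinsics" (4x4, takes a point from world to camera coordinates). Camera axes: x right, y down, z forward; pixel columns grow to the right and rows downward; lengths in m; the calibration is good to about 2 mm. A picture is of the moment at which its call begins. camera_params takes no time and is no camera call.
- job.job_done(): hands the job in, once; it reports no verdict.
The state is a dict: "time": time; "q": joint angles; "qd": joint speeds; "joint_efforts": joint torques, N m; "ee_pos": TCP position; "tcp_rot": TCP orientation; "wrist_force": force on the tool from outside, world axes, zero at the start; "torque": the same for the moment, N m; "opening": finger opening in m.
Only numpy, scipy, OpenCV 4.12 (cv2) and the standard library are available. Lean on these libraries where they do the work, as an engineer would, in place of code of your own. Each camera call takes 0.05 s, during which the arm holds its last target.

### The job

Raise the slatted shutter of the roll-top cabinet by its lift rail, feeling for the spring catch and without forcing it, until it stays open by itself. Then file the loose card box in the free right-hand part of the cabinet: standing upright on the deck, in line with the cabinet's sides and far enough in that the shutter could close over it; let go and leave the shutter open and everything else on the table where it was.

Things in the scene. Friction and masses are not known exactly. Their poses are not given: they have to be found in the camera images.
- cabinet: fixed roll-top cabinet of pale plywood, 345 mm deep, 294 wide, 244 high, with half-round cheeks 12 mm thick (inner faces y = +-135 mm). Origin on the table at its middle; -x is its front, +y its left seen from the robot. Deck inside: 70 mm up, from x = -166 mm to a back wall at x = 31 mm. A fixed card box stands on it at the left: x -100 to -20, y 80 to 130 mm, 55 mm high
- axis (a point): centre line of the round shutter tracks (along the cabinet's y), in the middle of the cabinet, 70 mm up; axes as the cabinet's. Slats: inner radius 155 mm, outer 169 mm. A fixed rear hood, outer radius 184 mm, begins 18 degrees behind the top
- shutter (a joint): shutter's angle round its tracks: 0 = shut (start), grows as it is raised, stop at 1.57 rad. Spring and weight pull it shut all the way (2 to 6 N at the rail). A hidden spring catch between 1.27 and 1.54 rad, elsewhere each time, must be pushed past (up to 20 N at the rail); then the shutter stays, resting at 1.38 to 1.54; short of it, it falls shut, damped, when let go
- rail_edge (a point): middle of the outer edge of the lift rail, a wooden blade square to the lowest slat: 160 mm long along the cabinet's y, 10 mm thick, 36 mm clear of the slats; edge at radius 205 mm from the axis. Shut, it points to the front, 8 degrees up (edge 203 mm before and 29 mm above the axis, 93 mm free below); it turns with the shutter and stands straight up at 1.43 rad
- box_mid (a point): centre (half-way up) of the loose cardboard card box, an open box full of cards, 80 mm (its x) by 50 mm (its y) by 55 mm high, 0.15 to 0.3 kg. It starts on the table to the left of the cabinet. It can be gripped across its 50 mm width
- bay (a point): a good place on the deck's surface for the middle of the box's underside (not the only one): 80 mm before and 30 mm to the right of the cabinet's middle, 70 mm up; axes as the cabinet's. The box's centre must be at most 105 mm before the cabinet's middle for the shutter to clear it
- cards_a: bystander: stack of cards 90 x 130 x 32 mm lying before the cabinet, to the right; origin under its middle
- cards_b: bystander: stack of cards 80 x 120 x 24 mm beyond the card box; origin under its middle
- brush: bystander: flat dusting brush 160 mm long; origin under its ferrule
- bottle: bystander: clear bottle, diameter 64, 170 mm high; origin under its middle
- pot: bystander: white pot, diameter 80, 75 mm high; origin under its middle
- weight: bystander: steel paper weight 90 x 60 x 50 mm; origin under its middle
Mind the look-alikes: they are no part of the job. Leave any green, turquoise or yellow look-alike of the part that bears box_mid alone.

How it is judged (in metres and radians):
On the way:
1. the shutter stays open by itself, not touched by the robot (value of joint shutter above 1.3 rad and contact force between each of the fingers, the arm and shutter below 0.2 N and velocity of joint shutter between -0.05 and 0.05 rad/s), for 0.5 s.
At the end, for the whole second after the job is handed in: The shutter is open on its catch (above 1.3 rad). The card box stands released and at rest on the deck: tilt under 0.1 rad, centre 91-104 mm up, in line with the cabinet within 0.3 rad, centre 0-105 mm before the cabinet's middle and from 110 mm right to 60 mm left of it (value of joint shutter above 1.3 rad and x of box_mid in the frame of cabinet between -0.105 and 0 m and y of box_mid in the frame of cabinet between -0.11 and 0.06 m and z of box_mid in the frame of cabinet between 0.091 and 0.104 m and angle between box_mid's own z axis and vertical below 0.1 rad and angle between the x axis of box_mid and the x axis of cabinet, either way round below 0.3 rad and linear speed of card_box below 0.02 m/s); the robot touches nothing.
It fails at once if the shutter is forced: the robot presses on it with more than 60 N (contact force between any of the fingers, the arm and shutter above 60 N).
It fails at once if a bystander is moved more than 40 mm (distance of any of cards_a, cards_b, brush, bottle, pot, weight from where it was at the start of the episode above 0.04 m).
It also fails if it takes over 72 s, if anything falls off the work surface, if the arm or the gripper's body presses on something with over 40 N, if the wrist force passes 120 N, or if a joint passes its speed limit or range.

## Working session

There is one attempt and no reset: what is moved stays moved. The work goes in short steps, Python scripts to look and compute and a tool call to move; the robot and the scene stay as the last step left them, time stands still between calls to the robot, and variables do not carry over. Pictures are saved under pics/ and viewed, and the job is handed in when it is done.

Besides the shell and the picture viewer there is one more tool, called after "Emit:" by a JSON object that holds its "op" and its "data", one argument or row to a line. drive_tool: Moves the arm, as the interface text tells. Its arguments: {"type":"object","properties":{"plan":{"type":"array","items":{"type":"array"}},"grip_force":{"type":"number"}},"required":["plan"]}

```bash
mkdir -p pics
cat > h.py <<'E'
import numpy as np,cv2
from workcell import monitor,eyes,job
def grab(n,tag):
    p,d=eyes.camera(n); np.savez(f'pics/{tag}.npz',p=p,d=d)
    cv2.imwrite(f'pics/{tag}.png',cv2.cvtColor(p,cv2.COLOR_RGB2BGR)); return p,d
def world(n,d):
    c=eyes.camera_params(n); E=np.array(c['extrinsics']); h,w=d.shape
    u,v=np.meshgrid(np.arange(w),np.arange(h))
    P=np.stack([(u-c['cx'])/c['fx']*d,(v-c['cy'])/c['fy']*d,d],-1)
    return (P-E[:3,3])@E[:3,:3]
def proj(n,X):
    c=eyes.camera_params(n); E=np.array(c['extrinsics']); p=E[:3,:3]@np.array(X)+E[:3,3]
    return c['fx']*p[0]/p[2]+c['cx'],c['fy']*p[1]/p[2]+c['cy']
E
python3 - <<'E'
from h import *
for n in('side','top'):
    p,d=grab(n,n+'0'); c=eyes.camera_params(n);E=np.array(c['extrinsics']);print(n,c['fx'],-E[:3,:3].T@E[:3,3],E[2,:3])
a=cv2.imread('pics/side0.png');b=cv2.imread('pics/top0.png')
o=monitor.get_obs();print(o)
E
```

```text
side 457.09801101072213 [0.82942838 0.43161042 1.65495212] [-0.21426793 -0.24473329 -0.94561878]
top 352.23418508126855 [0.25131083 0.02021126 1.30941364] [ 0.17735578 -0.00813523 -0.98411318]
{'time': 0.1, 'q': array([-7.28229930e+01,  5.00895753e+00,  1.00393481e+01,  9.51001257e+01,
       -2.64876631e-04,  9.00012742e+01]), 'qd': array([-0.03168559, -0.12454996,  0.10777569,  0.00669246,  0.06445143,
       -0.023934  ]), 'joint_efforts': array([ 8.57906016e-04, -5.21565807e+01,  4.65651655e+01,  1.59862172e-02,
       -5.37574167e-06, -1.35098674e-05]), 'ee_pos': array([ 0.1623743 , -0.52529689,  0.25264744]), 'tcp_rot': array([-1.79930265e+02,  2.66427226e-04,  1.71757331e+01]), 'wrist_force': array([-0.40225613, -0.18283216,  0.42131325]), 'torque': array([-0.10636144, -0.03316356,  0.00594366]), 'opening': 0.0853324723813537}
```

View pics/side0.png

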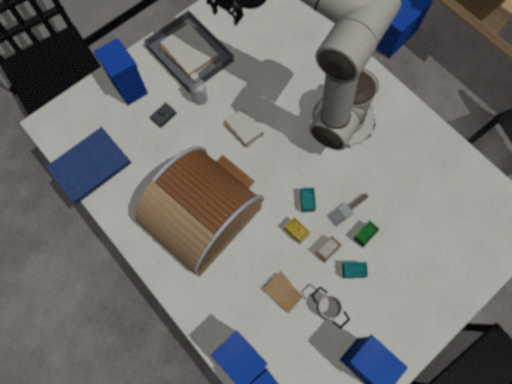

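View pics/top0.png

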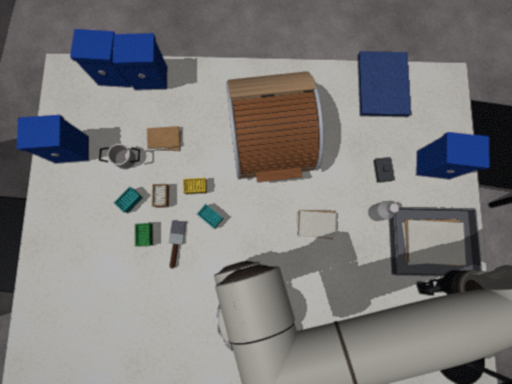

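Run:
```python
from h import *
s=np.load('pics/side0.npz');t=np.load('pics/top0.npz')
a=cv2.resize(s['p'][180:290,270:390],None,fx=4,fy=4,interpolation=2)
b=cv2.resize(t['p'][140:250,100:220],None,fx=3.3,fy=4,interpolation=2)
cv2.imwrite('pics/c.png',np.hstack([a[:,:400],b])[...,::-1])
Wt=world('top',t['d']);Ws=world('side',s['d'])
for n,(u,v) in dict(box=(160,195),teal1=(128,200),teal2=(210,216),yel=(195,186),gr=(144,235),cb=(163,137),ca=(317,223),rail=(278,175),rl=(258,177),rr=(300,173),fl=(240,175),fr=(318,167),bottle=(385,210),pot=(120,154),weight=(384,168),brush=(177,235),tc=(275,100)).items(): print(n,Wt[v,u].round(3))
# red box mask etc, rail in top via height
for W,n in((Wt,'top'),(Ws,'side')):
    z=W[...,2]; m=(z>.05)&(W[...,0]>.4)&(W[...,0]<1.0)&(abs(W[...,1])<.3)
    print(n,m.sum(),W[m].min(0),W[m].max(0))
# hsv of box
for n,(u,v) in dict(box=(160,195),boxl=(155,195),yel=(195,186)).items(): print(n,t['p'][v,u])
```

```text
box [0.425 0.339 0.05 ]
teal1 [0.406 0.456 0.04 ]
teal2 [0.354 0.158 0.04 ]
yel [0.463 0.217 0.037]
gr [0.282 0.389 0.042]
cb [0.651 0.349 0.023]
ca [ 0.337 -0.229  0.031]
rail [ 0.497 -0.081  0.099]
rl [ 0.489 -0.011  0.101]
rr [ 0.506 -0.159  0.101]
fl [0.501 0.053 0.067]
fr [ 0.528 -0.221  0.104]
bottle [ 0.378 -0.44   0.13 ]
pot [0.585 0.512 0.006]
weight [ 0.541 -0.475  0.052]
brush [0.285 0.277 0.016]
tc [ 0.718 -0.059  0.234]
top 9189 [ 0.43662909 -0.2260419   0.05038775] [0.8643137  0.2586759  0.25477005]
side 9950 [ 0.43496913 -0.22253284  0.05001919] [0.88309717 0.26018704 0.25951003]
box [158 156 149]
boxl [122 120 116]
yel [129 110  39]
```

View pics/c.png

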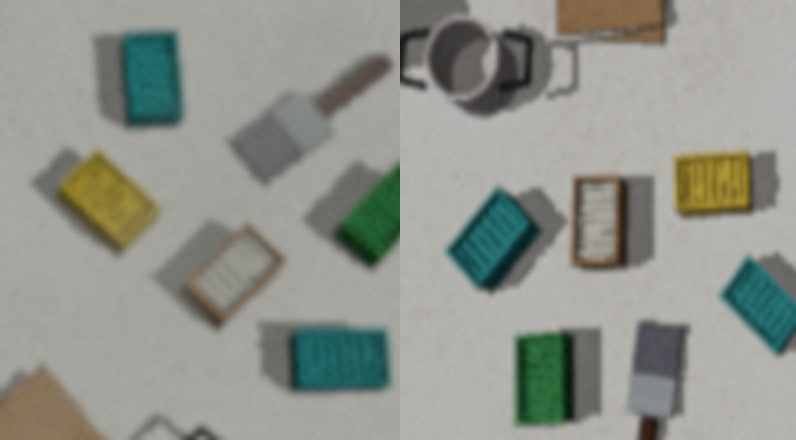

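Run:
```python
from h import *
from scipy.optimize import least_squares
s=np.load('pics/side0.npz');t=np.load('pics/top0.npz')
W=np.concatenate([world('top',t['d']).reshape(-1,3),world('side',s['d']).reshape(-1,3)])
src=np.repeat([0,1],384*512)
# box
for k in (0,1):
    m=(src==k)&(np.hypot(W[:,0]-.425,W[:,1]-.337)<.058)&(W[:,2]>.035)&(W[:,2]<.07)
    q=W[m]; r=cv2.minAreaRect((q[:,:2]*1000).astype(np.float32)); print('box',r,q[:,2].max(),len(q))
    # rail
    m=(src==k)&(W[:,2]>.08)&(W[:,2]<.112)&(W[:,0]>.46)&(W[:,0]<.53)&(W[:,1]<.02)&(W[:,1]>-.19)
    q=W[m];
    # rail edge per yband
    for y in np.arange(-.18,.02,.02):
        b=q[abs(q[:,1]-y)<.01]; 
        if len(b): print(k,round(y,2),b[:,0].min().round(4),b[:,2].mean().round(3),len(b))
# cylinder fit
m=(W[:,2]>.13)&(W[:,0]>.5)&(W[:,0]<.95)&(abs(W[:,1]+.07)<.22)
Q=W[m]
def dec(p,Q):
    a=p[0];d=Q[:,:2]-p[1:3]
    return d@[np.cos(a),np.sin(a)],d@[-np.sin(a),np.cos(a)]
def f(p,Q):
    x,y=dec(p,Q); return np.hypot(x,Q[:,2]-.07)-.169
p=np.array([.115,.7,-.06])
for it in range(6):
    x,y=dec(p,Q); sel=(abs(y)<.12)&(x<.03)&(abs(f(p,Q))<(.03 if it<2 else .008))
    r=least_squares(lambda v:np.r_[f([v[0],v[1],p[2]],Q[sel]),0],[p[0],p[1]],loss='soft_l1',f_scale=.002)
    p[0],p[1]=r.x
    x,y=dec(p,Q); R=np.hypot(x,Q[:,2]-.07); mm=(R>.174)&(R<.19)&(x<.02); 
    print(p,np.rad2deg(p[0]),sel.sum(), np.percentile(y[mm],[1,10,30,50,70,90,99]))
    m2=(R>.165)&(R<.19)&(x<0.0); lo,hi=np.percentile(y[m2],[.5,99.5]); print(lo,hi)
    c=(lo+hi)/2; p[1]-=0;  p[1]+=-np.sin(p[0])*c;p[2]+=np.cos(p[0])*c
```

```text
box ((425.97027587890625, 343.81353759765625), (79.81216430664062, 51.59794235229492), 1.8617892265319824) 0.06152805945586193 339
0 -0.18 0.529 0.093 2
0 -0.16 0.4913 0.101 43
0 -0.14 0.4878 0.101 69
0 -0.12 0.486 0.102 62
0 -0.1 0.483 0.101 73
0 -0.08 0.4792 0.101 72
0 -0.06 0.4783 0.101 60
0 -0.04 0.474 0.1 70
0 -0.02 0.4717 0.101 73
0 -0.0 0.4717 0.1 28
box ((425.740234375, 343.5177307128906), (81.83794403076172, 49.656166076660156), 2.4320669174194336) 0.06362177747692435 340
1 -0.16 0.4925 0.101 33
1 -0.14 0.4885 0.101 46
1 -0.12 0.4837 0.101 51
1 -0.1 0.4839 0.102 49
1 -0.08 0.4802 0.1 52
1 -0.06 0.4769 0.102 48
1 -0.04 0.4751 0.102 56
1 -0.02 0.4728 0.101 51
1 -0.0 0.4722 0.1 18
[ 0.13842957  0.68295795 -0.06      ] 7.931430068959496 8724 [-0.14417518 -0.13994985 -0.13398726  0.01900574  0.14054807  0.14695779
  0.1495222 ]
-0.1425775696747898 0.1490675403255251
[ 0.13839967  0.68253583 -0.05678606] 7.929717022709956 8038 [-0.14741893 -0.14319165 -0.13722549  0.01612344  0.13729887  0.14371091
  0.14627622]
-0.1458235170751961 0.1458315578569131
[ 0.13837678  0.68251368 -0.05678207] 7.928405263180388 7957 [-0.14742862 -0.14320012 -0.1372349   0.01593665  0.13729206  0.1437073
  0.14626593]
-0.1458343738541612 0.14581501664761512
[ 0.13837415  0.68251483 -0.05679166] 7.928254578245849 7956 [-0.14741923 -0.1431906  -0.1372253   0.01594626  0.13730145  0.143717
  0.14627519]
-0.1458251436065287 0.14582446492200135
[ 0.13837414  0.68251488 -0.056792  ] 7.928254416158682 7956 [-0.14741889 -0.14319026 -0.13722496  0.0159466   0.13730178  0.14371734
  0.14627553]
-0.14582480473854087 0.1458248040210163
[ 0.13837414  0.68251488 -0.056792  ] 7.928254416158682 7956 [-0.14741889 -0.14319026 -0.13722496  0.0159466   0.13730178  0.14371734
  0.14627553]
-0.14582480437977863 0.1458248043797786
```

Candidates in the top view: brown box with white cards (160,195), teal (128,200) and (210,216), yellow (195,186), green (144,235). The crop confirms that the brown one at world (0.426, 0.344) is the card box. The cabinet is at (0.6825, -0.057), yaw 7.9°. I'll move in front of the rail with the fingers shut.

Emit:
{"op": "drive_tool", "data": {
  "plan": [
    [0, [0.029, 0.048, 0], -1],
    [0, [0.029, 0.048, 0], -1],
    [0, [0.029, 0.048, 0], -1],
    [0, [0.029, 0.048, 0], -1],
    [0, [0.029, 0.048, 0], -1],
    [0, [0.029, 0.048, 0], -1],
    [0, [0.029, 0.048, 0], -1],
    [0, [0.029, 0.048, 0], -1],
    [0, [0.03, 0.048, 0], -1.2],
    [0, [0, 0, 0], 0]
  ],
  "grip_force": 40
}}

```text
time: 1.35
ee_pos: [0.4255, -0.0905, 0.2526]
tcp_rot: [-180.0, 0.0, 8.3]
wrist_force: [-0.6, -0.7, -0.0]
opening: 0.0003
```

Emit:
{"op": "drive_tool", "data": {
  "plan": [
    [0, [0, 0, -0.03], 0],
    [0, [0, 0, -0.04], 0],
    [0, [0, 0, -0.04], 0],
    [0, [0, 0, -0.036], 0],
    [0, [0, 0, 0], 0]
  ]
}}

```text
time: 1.98
ee_pos: [0.4225, -0.0938, 0.1051]
tcp_rot: [-179.9, 0.3, 7.9]
wrist_force: [-0.0, -0.7, -0.3]
opening: 0.0002
```

Run:
```python
from h import *
grab('side','side1')
o=monitor.get_obs();print(o['ee_pos'],o['tcp_rot'],o['wrist_force'])
a=cv2.imread('pics/side1.png')[100:260,120:330];cv2.imwrite('pics/s1.png',cv2.resize(a,None,fx=3.5,fy=3.5))
```

```text
[ 0.42358999 -0.09396462  0.10714046] [-1.79972091e+02  9.73366362e-02  7.92790725e+00] [ 0.77559438 -0.02377834 -0.20636248]
```

View pics/s1.png

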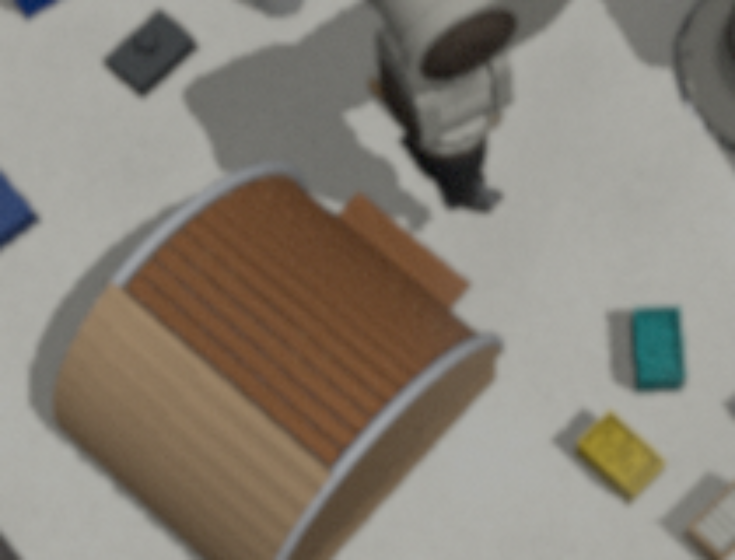

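The fingers are in front of the rail (rail at about (400,245) in the crop). Next I approach and feel for contact.

Emit:
{"op": "drive_tool", "data": {
  "plan": [
    [0, [0.018, 0.0025, 0], 0],
    [0, [0.017, 0.0025, 0], 0],
    [0, [0.004, 0.0005, 0], 0],
    [0, [0.004, 0.0005, 0], 0],
    [0, [0, 0, 0], 0]
  ]
}}

```text
time: 2.65
ee_pos: [0.4674, -0.0876, 0.1077]
tcp_rot: [180.0, -0.0, 8.0]
wrist_force: [0.5, 0.3, -0.3]
opening: 0.0002
```

Emit:
{"op": "drive_tool", "data": {
  "plan": [
    [0, [0.003, 0.0005, 0], 0],
    [0, [0.001, 0, 0], 0],
    [0, [0, 0, 0], 0]
  ]
}}

```text
time: 3.02
ee_pos: [0.4704, -0.087, 0.1071]
tcp_rot: [-180.0, 0.1, 8.0]
wrist_force: [-5.1, -0.6, 2.2]
opening: 0.0
```

Emit:
{"op": "drive_tool", "data": {
  "plan": [
    [0, [0.002, 0.0003, 0], 0],
    [0, [0, 0, 0], 0]
  ]
}}

```text
time: 3.28
ee_pos: [0.4707, -0.0869, 0.1066]
tcp_rot: [-180.0, 0.4, 7.9]
wrist_force: [-14.7, -2.3, 4.6]
opening: -0.0
```

Emit:
{"op": "drive_tool", "data": {
  "plan": [
    [0, [0.002, 0.0003, 0], 0],
    [0, [0, 0, 0.002], 0],
    [0, [0, 0, 0.002], 0]
  ]
}}

```text
time: 3.65
ee_pos: [0.4711, -0.0868, 0.1094]
tcp_rot: [-180.0, 0.6, 7.9]
wrist_force: [-17.5, -4.8, -1.5]
opening: 0.0002
```

Emit:
{"op": "drive_tool", "data": {
  "plan": [
    [0, [0, 0, 0.003], 0],
    [0, [0.001, 0, 0.004], 0],
    [0, [0.001, 0, 0.004], 0],
    [0, [0.001, 0, 0.004], 0]
  ]
}}

```text
time: 4.15
ee_pos: [0.4737, -0.0866, 0.1243]
tcp_rot: [-179.9, 0.6, 7.9]
wrist_force: [-23.2, -2.9, 1.3]
opening: -0.0004
```

Run:
```python
from h import *
o=monitor.get_obs();print(o['ee_pos'],o['tcp_rot'],o['wrist_force'])
p,d=grab('top','t2')
W=world('top',d)
q=W[165:185,255:305].reshape(-1,3)
a=cv2.imread('pics/t2.png')[60:260,200:360];cv2.imwrite('pics/s2.png',cv2.resize(a,None,fx=3,fy=3))
for u in (259,263,267,293,297,300):
    print(u,[tuple(W[v,u].round(3)) for v in (170,174,178)])
```

```text
[ 0.47367926 -0.08657927  0.12433809] [-179.93125231    0.64762518    7.92986401] [-23.17670695  -2.86303602   1.29177069]
259 [(np.float64(0.511), np.float64(-0.014), np.float64(0.112)), (np.float64(0.496), np.float64(-0.014), np.float64(0.118)), (np.float64(0.482), np.float64(-0.014), np.float64(0.116))]
263 [(np.float64(0.512), np.float64(-0.028), np.float64(0.11)), (np.float64(0.496), np.float64(-0.028), np.float64(0.119)), (np.float64(0.482), np.float64(-0.028), np.float64(0.118))]
267 [(np.float64(0.512), np.float64(-0.042), np.float64(0.112)), (np.float64(0.496), np.float64(-0.042), np.float64(0.118)), (np.float64(0.466), np.float64(-0.038), np.float64(0.203))]
293 [(np.float64(0.41), np.float64(-0.072), np.float64(0.585)), (np.float64(0.401), np.float64(-0.072), np.float64(0.589)), (np.float64(0.392), np.float64(-0.072), np.float64(0.59))]
297 [(np.float64(0.41), np.float64(-0.081), np.float64(0.585)), (np.float64(0.402), np.float64(-0.081), np.float64(0.585)), (np.float64(0.393), np.float64(-0.08), np.float64(0.586))]
300 [(np.float64(0.411), np.float64(-0.087), np.float64(0.583)), (np.float64(0.402), np.float64(-0.087), np.float64(0.583)), (np.float64(0.394), np.float64(-0.087), np.float64(0.582))]
```

View pics/s2.png

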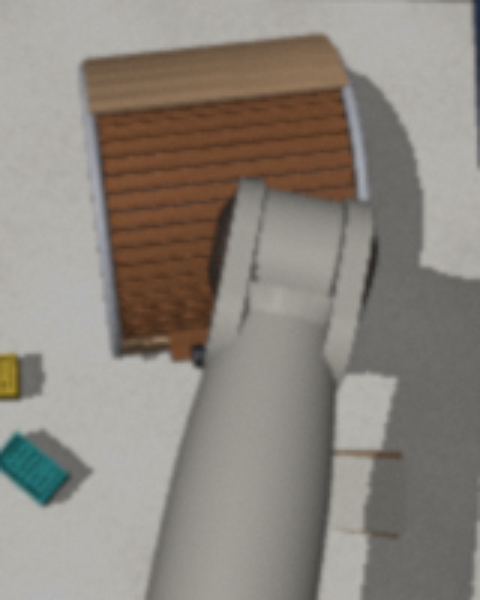

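The rail follows: it rose about 17 mm with the finger. I continue along the arc.

Emit:
{"op": "drive_tool", "data": {
  "plan": [
    [0, [0.0013, 0.0002, 0.007], 0],
    [0, [0.0016, 0.0002, 0.007], 0],
    [0, [0.0019, 0.0003, 0.0068], 0],
    [0, [0.0021, 0.0003, 0.0068], 0],
    [0, [0.0024, 0.0003, 0.0067], 0]
  ]
}}

```text
time: 4.82
ee_pos: [0.484, -0.0852, 0.1596]
tcp_rot: [-179.9, 0.5, 7.9]
wrist_force: [-19.4, -0.8, 3.6]
opening: -0.0
```

```bash
cat > st.py <<'E'
from h import *
from scipy.optimize import brentq
o=monitor.get_obs();e=o['ee_pos'];f=o['wrist_force'];a=np.deg2rad(7.93);c=np.array([np.cos(a),np.sin(a)])
x=(e[:2]-[.6825,-.0568])@c; y=(e[:2]-[.6825,-.0568])@[-c[1],c[0]]
xc=x+.0115
g=lambda A:-.205*np.cos(A)-.005*np.sin(A)-xc
A=brentq(g,.03,2)
print('cab xy',x.round(4),y.round(4),'tip z',(e[2]-.022).round(4),'alpha',np.rad2deg(A).round(1),'cornerz',(.07+.205*np.sin(A)-.005*np.cos(A)).round(4),'theta',(A-.1396).round(3),f.round(1),o['time'])
E
python3 st.py
```

```text
Traceback (most recent call last):
  File "st.py", line 8, in <module>
    print('cab xy',x.round(4),y.round(4),'tip z',(e[2]-.022).round(4),'alpha',np.rad2deg(A).round(1),'cornerz',(.07+.205*np.sin(A)-.005*np.cos(A)).round(4),'theta',(A-.1396).round(3),f.round(1),o['time'])
                                                                                                                                                                    ^^^^^^^^^^^^^^^
AttributeError: 'float' object has no attribute 'round'
```

```bash
sed -i "s/'theta',(A-.1396).round(3)/'theta',round(A-.1396,3)/" st.py; python3 st.py
```

```text
cab xy -0.2006 -0.0007 tip z 0.1376 alpha 24.2 cornerz 0.1494 theta 0.283 [-19.4  -0.8   3.6] 4.825
```

Emit:
{"op": "drive_tool", "data": {
  "plan": [
    [0, [0.003, 0.0004, 0.008], 0],
    [0, [0.0036, 0.0005, 0.008], 0],
    [0, [0.0042, 0.0006, 0.0078], 0],
    [0, [0.0046, 0.0006, 0.0076], 0],
    [0, [0.0048, 0.0007, 0.0074], 0],
    [0, [0.0052, 0.0007, 0.0072], 0],
    [0, [0.0055, 0.0008, 0.007], 0],
    [0, [0.0058, 0.0008, 0.0067], 0]
  ]
}}

```text
time: 5.82
ee_pos: [0.5218, -0.08, 0.221]
tcp_rot: [-180.0, 0.3, 8.0]
wrist_force: [-17.6, -0.3, 9.3]
opening: 0.0001
```

```bash
python3 st.py
```

```text
cab xy -0.1624 -0.0008 tip z 0.199 alpha 44.0 cornerz 0.2089 theta 0.629 [-17.6  -0.3   9.3] 5.825
```

Emit:
{"op": "drive_tool", "data": {
  "plan": [
    [0, [0.0059, 0.0009, 0.006], 0],
    [0, [0.0063, 0.0009, 0.0057], 0],
    [0, [0.0066, 0.0009, 0.0055], 0],
    [0, [0.0069, 0.001, 0.0051], 0],
    [0, [0.0071, 0.001, 0.005], 0],
    [0, [0.0074, 0.001, 0.0046], 0],
    [0, [0.0075, 0.001, 0.0043], 0],
    [0, [0.0078, 0.0011, 0.004], 0]
  ]
}}

```text
time: 6.82
ee_pos: [0.5791, -0.0724, 0.2614]
tcp_rot: [180.0, 0.1, 8.0]
wrist_force: [-7.7, -1.9, 5.8]
opening: -0.0002
```

```bash
python3 st.py
```

```text
cab xy -0.1046 -0.0011 tip z 0.2394 alpha 64.4 cornerz 0.2527 theta 0.985 [-7.7 -1.9  5.8] 6.825
```

Emit:
{"op": "drive_tool", "data": {
  "plan": [
    [0, [0.0075, 0.001, 0.003], 0],
    [0, [0.0075, 0.001, 0.0025], 0],
    [0, [0.0075, 0.001, 0.002], 0],
    [0, [0.0075, 0.001, 0.0015], 0],
    [0, [0.0075, 0.001, 0.001], 0]
  ]
}}

```text
time: 7.45
ee_pos: [0.617, -0.0673, 0.2711]
tcp_rot: [180.0, 0.0, 8.0]
wrist_force: [-5.1, -0.3, 3.1]
opening: 0.0001
```

```bash
python3 st.py
```

```text
cab xy -0.0663 -0.0013 tip z 0.2491 alpha 75.9 cornerz 0.2676 theta 1.185 [-5.1 -0.3  3.1] 7.45
```

Emit:
{"op": "drive_tool", "data": {
  "plan": [
    [0, [0.004, 0.0005, 0], 0],
    [0, [0.004, 0.0005, 0], 0],
    [0, [0.004, 0.0006, 0], 0],
    [0, [0.004, 0.0006, 0], 0]
  ]
}}

```text
time: 7.95
ee_pos: [0.6336, -0.065, 0.2705]
tcp_rot: [180.0, 0.0, 8.0]
wrist_force: [-3.9, -1.3, 3.8]
opening: 0.0004
```

Emit:
{"op": "drive_tool", "data": {
  "plan": [
    [0, [0.003, 0.0004, 0], 0],
    [0, [0.003, 0.0004, 0], 0]
  ]
}}

```text
time: 8.2
ee_pos: [0.6396, -0.0641, 0.2705]
tcp_rot: [-180.0, -0.0, 8.0]
wrist_force: [-3.9, 0.3, 3.5]
opening: 0.0001
```

Emit:
{"op": "drive_tool", "data": {
  "plan": [
    [0, [0.003, 0.0004, 0], 0],
    [0, [0.003, 0.0004, 0], 0]
  ]
}}

```text
time: 8.45
ee_pos: [0.6457, -0.0633, 0.2705]
tcp_rot: [-180.0, -0.0, 8.0]
wrist_force: [-3.6, -0.3, 2.4]
opening: 0.0001
```

```bash
python3 st.py
```

```text
cab xy -0.0374 -0.0014 tip z 0.2485 alpha 84.1 cornerz 0.2734 theta 1.329 [-3.6 -0.3  2.4] 8.45
```

No catch yet at 1.33 rad, so I keep feeling in small steps.

Emit:
{"op": "drive_tool", "data": {
  "plan": [
    [0, [0.003, 0.0004, 0], 0],
    [0, [0.003, 0.0004, 0], 0]
  ]
}}

```text
time: 8.7
ee_pos: [0.6516, -0.0625, 0.2705]
tcp_rot: [-180.0, -0.0, 8.0]
wrist_force: [-3.6, -0.2, 2.3]
opening: -0.0001
```

Emit:
{"op": "drive_tool", "data": {
  "plan": [
    [0, [0.003, 0.0004, 0], 0],
    [0, [0.003, 0.0004, 0], 0]
  ]
}}

```text
time: 8.95
ee_pos: [0.6564, -0.0619, 0.2709]
tcp_rot: [-180.0, 0.1, 8.0]
wrist_force: [-11.3, -0.9, 7.0]
opening: -0.0004
```

Emit:
{"op": "drive_tool", "data": {
  "plan": [
    [0, [0.002, 0.0003, 0], 0],
    [0, [0.002, 0.0003, 0], 0]
  ]
}}

```text
time: 9.2
ee_pos: [0.6611, -0.0612, 0.271]
tcp_rot: [180.0, 0.0, 8.0]
wrist_force: [-7.7, 0.3, 4.8]
opening: 0.0
```

Emit:
{"op": "drive_tool", "data": {
  "plan": [
    [0, [0.002, 0.0003, 0], 0],
    [0, [0.002, 0.0003, 0], 0]
  ]
}}

```text
time: 9.45
ee_pos: [0.6655, -0.0606, 0.2707]
tcp_rot: [180.0, -0.0, 8.0]
wrist_force: [-4.2, -0.1, 2.3]
opening: 0.0001
```

```bash
python3 st.py
```

```text
cab xy -0.0173 -0.0014 tip z 0.2487 alpha 89.8 cornerz 0.275 theta 1.427 [-4.2 -0.1  2.3] 9.45
```

The force peaked at 11 N near 1.39 rad and then dropped, so that was the catch. I go slightly further, then back off slowly and check.

Emit:
{"op": "drive_tool", "data": {
  "plan": [
    [0, [0.002, 0.0003, 0], 0],
    [0, [0.002, 0.0003, 0], 0]
  ]
}}

```text
time: 9.7
ee_pos: [0.6698, -0.0599, 0.2702]
tcp_rot: [-180.0, -0.0, 8.0]
wrist_force: [-1.4, -0.5, -0.0]
opening: 0.0001
```

Emit:
{"op": "drive_tool", "data": {
  "plan": [
    [0, [-0.003, -0.0004, 0], 0],
    [0, [-0.003, -0.0004, 0], 0],
    [0, [-0.003, -0.0004, 0], 0]
  ]
}}

```text
time: 10.07
ee_pos: [0.6602, -0.0612, 0.2705]
tcp_rot: [-180.0, -0.0, 8.0]
wrist_force: [-0.3, 0.6, -0.2]
opening: -0.0002
```

Emit:
{"op": "drive_tool", "data": {
  "plan": [
    [0, [-0.003, -0.0004, 0], 0],
    [0, [-0.003, -0.0004, 0], 0]
  ]
}}

```text
time: 10.32
ee_pos: [0.6542, -0.062, 0.2706]
tcp_rot: [180.0, -0.0, 8.0]
wrist_force: [0.2, -0.5, -0.4]
opening: 0.0
```

Emit:
{"op": "drive_tool", "data": {
  "plan": [
    [0, [-0.02, -0.003, 0], 0],
    [0, [-0.03, -0.004, 0.005], 0],
    [0, [-0.04, 0, 0.005], 0],
    [0, [-0.04, 0.03, 0], 0],
    [0, [-0.03, 0.05, 0], 0],
    [0.5, [-0.02, 0.055, 0], -1],
    [0.5, [-0.02, 0.055, 0], -2],
    [0.7, [-0.015, 0.055, 0], -2],
    [0.8, [-0.013, 0.055, -0.01], -1],
    [0.8, [0, 0.055, -0.02], 0]
  ]
}}

```text
time: 11.58
ee_pos: [0.4534, 0.1366, 0.2503]
tcp_rot: [-173.5, 0.1, 13.2]
wrist_force: [0.4, 0.1, 1.2]
opening: 0.0683
```

Emit:
{"op": "drive_tool", "data": {
  "plan": [
    [0.8, [0, 0.0535, -0.02], 0],
    [0.8, [0, 0, 0], 0],
    [0.8, [0, 0, 0], 0]
  ]
}}

```text
time: 11.95
ee_pos: [0.4607, 0.1622, 0.2304]
tcp_rot: [-172.4, 0.2, 15.4]
wrist_force: [-0.4, -0.7, -0.1]
opening: 0.0683
```

Run:
```python
from h import *
o=monitor.get_obs();print(o['ee_pos'],o['tcp_rot'],o['wrist_force'],o['opening'])
grab('side','side3');p,d=grab('top','t3');W=world('top',d)
a=cv2.imread('pics/side3.png')[100:300,120:400];b=cv2.imread('pics/t3.png')[60:260,100:340]
cv2.imwrite('pics/s3.png',np.hstack([a,b]));cv2.imwrite('pics/s3.png',cv2.resize(np.hstack([a,b]),None,fx=1.53,fy=2))
```

```text
[0.46065327 0.16217032 0.23039916] [-172.38871009    0.20137951   15.35460947] [-0.44752693 -0.68202432 -0.13683698] 0.06825398995422789
```

View pics/s3.png

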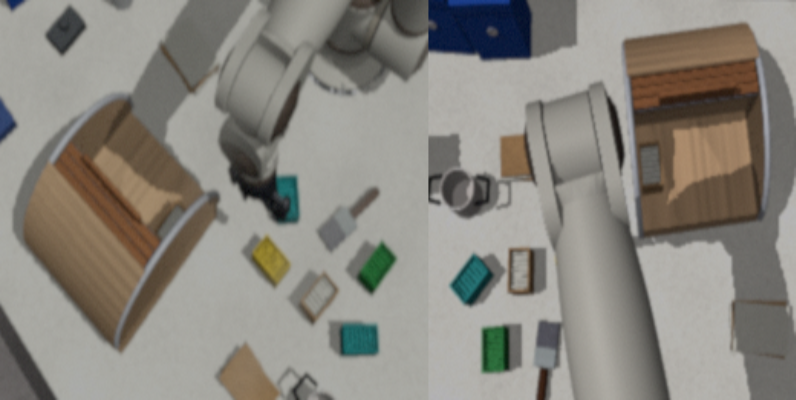

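The shutter stays open (crop left: slats rolled back, deck visible). The tool has tilted 7.6°, so I check the joints.

Run:
```python
from h import *
o=monitor.get_obs();print(o['q'].round(2),o['qd'].round(2),o['joint_efforts'].round(1))
```

```text
[ 15.28  -3.93  -1.62  92.43   7.61 179.95] [-0.07 -0.29 -0.   -0.06  0.09 -0.  ] [  0.2 -41.7  46.4   0.    0.4   0. ]
```

Emit:
{"op": "drive_tool", "data": {
  "plan": [
    [0.8, [-0.01, 0.01, 0], -3],
    [0.8, [0, 0, 0], 0]
  ]
}}

```text
time: 12.3
ee_pos: [0.4553, 0.1517, 0.231]
tcp_rot: [-171.5, 0.1, 13.8]
wrist_force: [-0.2, -0.4, -0.2]
opening: 0.0687
```

Run:
```python
from h import *
o=monitor.get_obs();print(o['q'].round(2),o['tcp_rot'],o['ee_pos'])
```

```text
[ 13.78  -5.13  -2.82  92.45   8.5  179.94] [-1.71503941e+02  1.29446421e-01  1.38345975e+01] [0.45534602 0.15167936 0.23102844]
```

Joint 6 sits at its limit (180°). The half-turned grasp is needed, so I rotate +168° in place.

Emit:
{"op": "drive_tool", "data": {
  "plan": [
    [0.8, [0, 0, 0], 10.5],
    [0.8, [0, 0, 0], 10.5],
    [0.8, [0, 0, 0], 10.5],
    [0.8, [0, 0, 0], 10.5],
    [0.8, [0, 0, 0], 10.5],
    [0.8, [0, 0, 0], 10.5],
    [0.8, [0, 0, 0], 10.5],
    [0.8, [0, 0, 0], 10.5]
  ]
}}

```text
time: 13.3
ee_pos: [0.4557, 0.1525, 0.2306]
tcp_rot: [-171.5, 0.2, 98.3]
wrist_force: [-0.6, -0.2, 0.0]
opening: 0.0683
```

Joint 6 is free again but the 8.5° tilt stays in the commanded pose. I can't command tilt directly. Running joint 6 against its opposite limit should tip it back the other way, so I rotate there.

Emit:
{"op": "drive_tool", "data": {
  "plan": [
    [0.8, [0, 0, 0], 10.7],
    [0.8, [0, 0, 0], 10.7],
    [0.8, [0, 0, 0], 10.7],
    [0.8, [0, 0, 0], 10.7],
    [0.8, [0, 0, 0], 10.7],
    [0.8, [0, 0, 0], 10.7],
    [0.8, [0, 0, 0], 10.7],
    [0.8, [0, 0, 0], 10.7],
    [0.8, [0, 0, 0], 10.7],
    [0.8, [0, 0, 0], 10.7]
  ]
}}

```text
time: 14.55
ee_pos: [0.4556, 0.1526, 0.2307]
tcp_rot: [-171.5, 0.2, -154.7]
wrist_force: [0.0, -0.1, 0.1]
opening: 0.0682
```

Emit:
{"op": "drive_tool", "data": {
  "plan": [
    [0.8, [0, 0, 0], 10.7],
    [0.8, [0, 0, 0], 10.7],
    [0.8, [0, 0, 0], 10.7],
    [0.8, [0, 0, 0], 10.7],
    [0.8, [0, 0, 0], 10.7],
    [0.8, [0, 0, 0], 10.7],
    [0.8, [0, 0, 0], 10.7],
    [0.8, [0, 0, 0], 10.7],
    [0.8, [0, 0, 0], 10.7],
    [0.8, [0, 0, 0], 10.7]
  ]
}}

```text
time: 15.8
ee_pos: [0.4555, 0.1524, 0.2308]
tcp_rot: [-171.5, 0.2, -47.7]
wrist_force: [0.2, -0.7, 0.2]
opening: 0.0685
```

Run:
```python
from h import *
o=monitor.get_obs();print(o['q'].round(2),o['tcp_rot'],o['ee_pos'])
```

```text
[  16.39  -12.38   -9.33   85.43    3.86 -115.62] [-1.71467469e+02  1.58433704e-01 -4.77199119e+01] [0.45550315 0.15244928 0.23082631]
```

Emit:
{"op": "drive_tool", "data": {
  "plan": [
    [0.8, [0, 0, 0], 10.5],
    [0.8, [0, 0, 0], 10.5],
    [0.8, [0, 0, 0], 10.5],
    [0.8, [0, 0, 0], 10.5],
    [0.8, [0, 0, 0], 10.5],
    [0.8, [0, 0, 0], 9],
    [0.8, [0, 0, 0], 3],
    [0.8, [0, 0, 0], 0]
  ]
}}

```text
time: 16.8
ee_pos: [0.4521, 0.165, 0.2306]
tcp_rot: [-172.0, 0.1, 15.6]
wrist_force: [-0.3, 0.2, -0.7]
opening: 0.0685
```

Run:
```python
from h import *
o=monitor.get_obs();print(o['q'].round(2),o['tcp_rot'],o['ee_pos'])
```

```text
[  15.71   -4.93   -2.64   92.42    7.97 -179.93] [-1.72029340e+02  1.42617158e-01  1.56363729e+01] [0.4521033  0.16502977 0.23060104]
```

Emit:
{"op": "drive_tool", "data": {
  "plan": [
    [0.8, [0, -0.04, 0], 3],
    [0.8, [0, -0.04, 0], 3],
    [0.8, [0, 0, 0], 0]
  ]
}}

```text
time: 17.18
ee_pos: [0.4319, 0.1514, 0.231]
tcp_rot: [-175.0, 0.2, 16.4]
wrist_force: [-0.1, 0.1, -0.3]
opening: 0.068
```

Run:
```python
from h import *
o=monitor.get_obs();print(o['q'].round(2),o['tcp_rot'],o['ee_pos'])
```

```text
[  16.46   -7.94   -5.16   92.96    4.97 -179.94] [-175.02888851    0.18960404   16.40100908] [0.43190115 0.15137961 0.230981  ]
```

Emit:
{"op": "drive_tool", "data": {
  "plan": [
    [0.8, [0.01, -0.04, 0], 3],
    [0.8, [0.01, -0.04, 0], 3],
    [0.8, [0.01, -0.04, 0], 3],
    [0.8, [0, 0, 0], 0]
  ]
}}

```text
time: 17.68
ee_pos: [0.4302, 0.1369, 0.2305]
tcp_rot: [-179.7, 0.4, 17.4]
wrist_force: [0.3, 0.3, -0.5]
opening: 0.0685
```

Run:
```python
from h import *
o=monitor.get_obs();print(o['q'].round(2),o['tcp_rot'],o['ee_pos'])
```

```text
[  17.49   -8.53   -5.63   93.25    0.28 -179.94] [-179.72340036    0.35168771   17.43562364] [0.43020925 0.13692079 0.23047512]
```

Tilt is back to 0.3°. I turn -195° to the half-turned grasp and go over the box.

Emit:
{"op": "drive_tool", "data": {
  "plan": [
    [0.8, [0, 0, 0], -10.3],
    [0.8, [0, 0, 0], -10.3],
    [0.8, [0, 0, 0], -10.3],
    [0.8, [0, 0, 0], -10.3],
    [0.8, [0, 0, 0], -10.3],
    [0.8, [0, 0.02, 0], -10.3],
    [0.8, [0, 0.02, 0], -10.3],
    [0.8, [0, 0.02, 0], -10.3],
    [0.8, [0, 0.02, 0], -10.3],
    [0.8, [0, 0.02, 0], -10.3]
  ]
}}

```text
time: 18.92
ee_pos: [0.4303, 0.2376, 0.2304]
tcp_rot: [-179.7, 0.4, -85.9]
wrist_force: [0.3, -0.3, 0.7]
opening: 0.0684
```

Emit:
{"op": "drive_tool", "data": {
  "plan": [
    [0.8, [0, 0.02, 0], -10.3],
    [0.8, [0, 0.02, 0], -10.3],
    [0.8, [0, 0.02, 0], -10.3],
    [0.8, [0, 0.02, 0], -10.3],
    [0.8, [-0.004, 0.02, 0], -10.3],
    [0.8, [0, 0.007, 0], -10.3],
    [0.8, [0, 0, 0], -10.3],
    [0.8, [0, 0, 0], -10.3],
    [0.8, [0, 0, 0], -10.1],
    [0.8, [0, 0, 0], 0]
  ]
}}

```text
time: 20.18
ee_pos: [0.4263, 0.344, 0.2303]
tcp_rot: [-179.7, 0.3, -178.0]
wrist_force: [0.7, 0.2, 0.2]
opening: 0.0684
```

Run:
```python
from h import *
o=monitor.get_obs();print(o['q'].round(2),o['tcp_rot'],o['ee_pos'])
p,d=grab('side','side4')
W=world('side',d).reshape(-1,3)
m=(np.hypot(W[:,0]-.425,W[:,1]-.337)<.058)&(W[:,2]>.035)&(W[:,2]<.07)
q=W[m];print(cv2.minAreaRect((q[:,:2]*1000).astype(np.float32)),len(q))
a=cv2.imread('pics/side4.png')[150:320,220:420];cv2.imwrite('pics/s4.png',cv2.resize(a,None,fx=3.5,fy=3.5))
```

```text
[39.11  4.17  6.65 92.41 -0.45 37.14] [-179.68948158    0.33027078 -178.02104979] [0.42632704 0.34399971 0.2302902 ]
((425.8468933105469, 343.4215393066406), (82.91605377197266, 49.86903381347656), 2.4018137454986572) 338
```

View pics/s4.png

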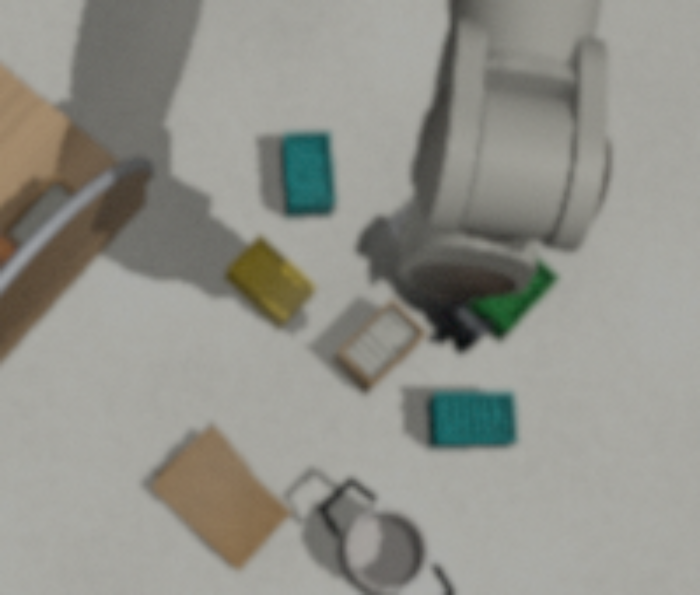

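Emit:
{"op": "drive_tool", "data": {
  "plan": [
    [0.8, [0, 0, -0.04], 0],
    [0.8, [0, 0, -0.05], 0],
    [0.8, [0, 0, -0.04], 0],
    [0.8, [0, 0, -0.03], 0],
    [0.8, [0, 0, -0.02], 0],
    [0.8, [0, 0, -0.015], 0],
    [0.8, [0, 0, 0], 0]
  ]
}}

```text
time: 21.1
ee_pos: [0.4259, 0.3436, 0.0346]
tcp_rot: [-179.6, 0.3, -178.0]
wrist_force: [0.2, 0.7, 0.0]
opening: 0.068
```

Emit:
{"op": "drive_tool", "data": {
  "plan": [
    [0, [0, 0, 0], 0],
    [0, [0, 0, 0], 0],
    [0, [0, 0, 0], 0],
    [0, [0, 0, 0], 0]
  ],
  "grip_force": 30
}}

```text
time: 21.6
ee_pos: [0.4268, 0.3443, 0.0366]
tcp_rot: [-179.8, 0.4, -178.1]
wrist_force: [-0.4, 0.2, 5.5]
opening: 0.0496
```

Emit:
{"op": "drive_tool", "data": {
  "plan": [
    [0, [0, 0, 0.02], 0],
    [0, [0, 0, 0.04], 0],
    [0, [0, 0, 0.05], 0],
    [0, [0, 0, 0.03], 0],
    [0, [0, 0, 0], 0]
  ]
}}

```text
time: 22.22
ee_pos: [0.427, 0.3445, 0.1776]
tcp_rot: [-179.8, 0.5, -178.1]
wrist_force: [0.9, -0.5, -3.6]
opening: 0.0496
```

Run:
```python
from h import *
o=monitor.get_obs();print(o['q'].round(2),o['tcp_rot'],o['ee_pos'],o['wrist_force'],o['opening'])
p,d=grab('side','side5')
a=cv2.imread('pics/side5.png')[100:320,180:440];cv2.imwrite('pics/s5.png',cv2.resize(a,None,fx=2.7,fy=2.7))
```

```text
[39.12  3.61  0.25 86.34 -0.46 37.2 ] [-179.8152313     0.51976863 -178.08163978] [0.4270048  0.34450229 0.17760163] [ 0.93277583 -0.45439927 -3.61274094] 0.049639065816008104
```

View pics/s5.png

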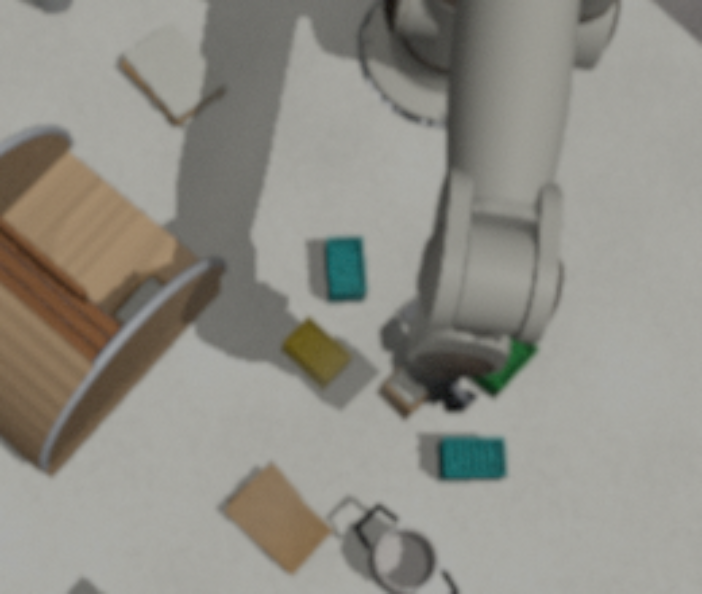

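Emit:
{"op": "drive_tool", "data": {
  "plan": [
    [0, [0, -0.03, 0], 0.5],
    [0, [-0.001, -0.05, 0], 0.7],
    [0, [-0.001, -0.055, 0], 0.7],
    [0, [-0.001, -0.055, 0], 0.7],
    [0, [-0.001, -0.055, 0], 0.7],
    [0, [-0.001, -0.055, 0], 0.7],
    [0, [-0.001, -0.055, 0], 0.7],
    [0, [-0.001, -0.055, 0], 0.7],
    [0, [-0.001, -0.04, 0], 0.6],
    [0, [0, -0.018, 0], 0]
  ]
}}

```text
time: 23.52
ee_pos: [0.4172, -0.1259, 0.1732]
tcp_rot: [-179.8, 0.2, -172.2]
wrist_force: [-1.2, 0.1, -2.3]
opening: 0.0493
```

Emit:
{"op": "drive_tool", "data": {
  "plan": [
    [0, [0, 0, -0.02], 0],
    [0, [0, 0, 0], 0]
  ]
}}

```text
time: 23.78
ee_pos: [0.4167, -0.1239, 0.1525]
tcp_rot: [-179.8, 0.1, -172.1]
wrist_force: [0.6, 0.2, -1.8]
opening: 0.05
```

```bash
python3 st.py;python3 - <<'E'
from h import *
o=monitor.get_obs();print(o['q'].round(2),o['tcp_rot'],o['ee_pos'],o['wrist_force'],o['opening'])
a=np.deg2rad(7.93);c,s=np.cos(a),np.sin(a);d=np.array([.6825-.086*c+.03*s,-.0568-.086*s-.03*c]);print(d-o['ee_pos'][:2])
E
```

```text
[-16.47 -11.84 -17.08  84.62  -0.14 -24.35] [-1.79812891e+02  7.92133479e-02 -1.72120929e+02] [ 0.41674992 -0.12390154  0.15247833] [ 0.61932763  0.1813898  -1.81758453] 0.05001406576756616
[0.18471137 0.02552359]Traceback (most recent call last):
  File "st.py", line 7, in <module>
    A=brentq(g,.03,2)
    r = _zeros._brentq(f, a, b, xtol, rtol, maxiter, args, full_output, disp)
ValueError: f(a) and f(b) must have different signs
```

Emit:
{"op": "drive_tool", "data": {
  "plan": [
    [0, [0.02, 0.003, 0], 0],
    [0, [0.035, 0.0048, 0], 0],
    [0, [0.04, 0.0055, 0], 0],
    [0, [0.04, 0.0055, 0], 0],
    [0, [0.03, 0.0042, 0], 0],
    [0, [0.02, 0.0025, 0], 0],
    [0, [0, 0, 0], 0]
  ]
}}

```text
time: 24.65
ee_pos: [0.6038, -0.0978, 0.1542]
tcp_rot: [-179.7, 0.2, -172.0]
wrist_force: [0.9, 0.7, -3.2]
opening: 0.0496
```

Emit:
{"op": "drive_tool", "data": {
  "plan": [
    [0, [0, 0, -0.015], 0],
    [0, [0, 0, -0.015], 0],
    [0, [0, 0, -0.006], 0],
    [0, [0, 0, 0], 0]
  ]
}}

```text
time: 25.15
ee_pos: [0.6026, -0.0986, 0.1188]
tcp_rot: [-179.7, 0.3, -172.1]
wrist_force: [0.1, 0.1, -2.2]
opening: 0.0499
```

Run:
```python
from h import *
o=monitor.get_obs();print(o['q'].round(2),o['tcp_rot'],o['ee_pos'],o['wrist_force'],o['opening'])
p,d=grab('side','side6')
a=cv2.imread('pics/side6.png')[100:300,110:330];cv2.imwrite('pics/s6.png',cv2.resize(a,None,fx=3,fy=3))
```

```text
[ -9.21  12.36   3.5   80.78  -0.19 -17.11] [-179.70866542    0.29027306 -172.09919428] [ 0.6026494  -0.09862649  0.11884698] [ 0.05429521  0.05775494 -2.19108737] 0.04985656507648088
```

View pics/s6.png

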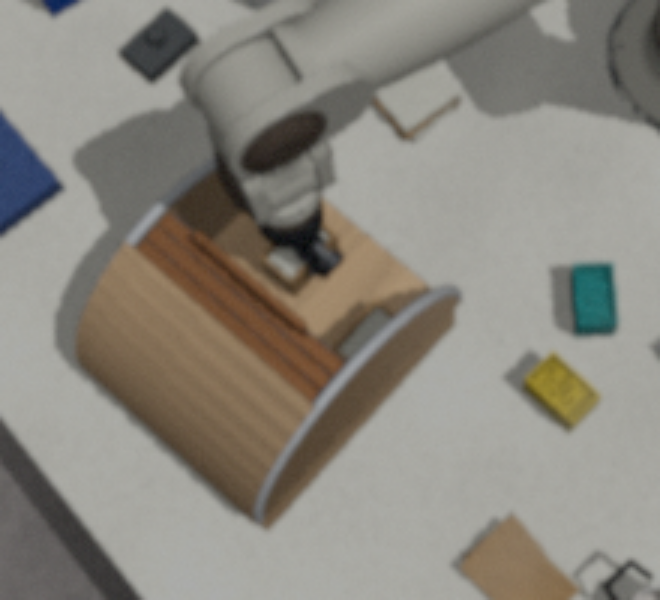

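The box is inside the bay (crop about (290,270)) and the shutter is still open. Now I lower it until the deck takes its weight.

Emit:
{"op": "drive_tool", "data": {
  "plan": [
    [0, [0, 0, -0.004], 0],
    [0, [0, 0, -0.004], 0],
    [0, [0, 0, -0.003], 0],
    [0, [0, 0, 0], 0]
  ]
}}

```text
time: 25.7
ee_pos: [0.6031, -0.0986, 0.1081]
tcp_rot: [-179.7, 0.3, -172.1]
wrist_force: [-0.1, -0.1, -1.6]
opening: 0.0499
```

Emit:
{"op": "drive_tool", "data": {
  "plan": [
    [0, [0, 0, -0.002], 0],
    [0, [0, 0, 0], 0]
  ]
}}

```text
time: 25.95
ee_pos: [0.6034, -0.0986, 0.1067]
tcp_rot: [-179.7, 0.4, -172.1]
wrist_force: [-0.1, -0.4, -1.3]
opening: 0.0497
```

Emit:
{"op": "drive_tool", "data": {
  "plan": [
    [0, [0, 0, -0.002], 0],
    [0, [0, 0, 0], 0]
  ]
}}

```text
time: 26.2
ee_pos: [0.6034, -0.0986, 0.1066]
tcp_rot: [-179.7, 0.5, -172.1]
wrist_force: [-5.6, 0.9, 11.8]
opening: 0.0497
```

Emit:
{"op": "drive_tool", "data": {
  "plan": [
    [0, [0, 0, 0.0015], 0],
    [0.4, [0, 0, 0], 0],
    [0.75, [0, 0, 0], 0],
    [0.8, [0, 0, 0], 0],
    [0.8, [0, 0, 0], 0]
  ]
}}

```text
time: 26.82
ee_pos: [0.6032, -0.0986, 0.1057]
tcp_rot: [-179.7, 0.3, -172.1]
wrist_force: [0.3, 0.2, 0.2]
opening: 0.0683
```

Emit:
{"op": "drive_tool", "data": {
  "plan": [
    [0.8, [0, 0, 0.015], 0],
    [0.8, [0, 0, 0.03], 0],
    [0.8, [-0.01, -0.0014, 0.03], 0],
    [0.8, [-0.04, -0.0055, 0.01], 0],
    [0.8, [-0.05, -0.007, 0.01], 0],
    [0.8, [-0.05, -0.007, 0], 0],
    [0.8, [-0.05, -0.05, 0], 0],
    [0.8, [-0.03, -0.06, 0], 0],
    [0.8, [-0.01, -0.05, 0], 0],
    [0.8, [0, 0, 0], 0]
  ]
}}

```text
time: 28.08
ee_pos: [0.3701, -0.2722, 0.202]
tcp_rot: [-179.6, 0.4, -172.3]
wrist_force: [-0.5, 0.2, 1.0]
opening: 0.0682
```

Run:
```python
from h import *
o=monitor.get_obs();print(o['time'],o['ee_pos'],o['wrist_force'],o['opening'])
p,d=grab('side','side7');p2,d2=grab('top','t7')
for n,D in(('side',d),('top',d2)):
    W=world(n,D).reshape(-1,3);a=np.deg2rad(7.93)
    e=W[:,:2]-[.6825,-.0568];x=e@[np.cos(a),np.sin(a)];y=e@[-np.sin(a),np.cos(a)]
    m=(x>-.15)&(x<-.02)&(y>-.1)&(y<.05)&(W[:,2]>.108)&(W[:,2]<.14)
    if m.sum()>20: print(n,m.sum(),cv2.minAreaRect((np.c_[x,y][m]*1000).astype(np.float32)),np.percentile(W[m,2],[10,50,90]))
    m=(W[:,2]>.255)&(W[:,2]<.29)&(abs(y)<.09)&(abs(x)<.06)
    if m.sum(): print('rail x',np.median(x[m]),W[m,2].max(),m.sum())
a=cv2.imread('pics/side7.png')[90:310,100:400];b=cv2.imread('pics/t7.png')[60:280,100:420]
cv2.imwrite('pics/s7.png',cv2.resize(np.hstack([a,b]),None,fx=1.28,fy=1.8))
```

```text
28.075 [ 0.37013087 -0.27219092  0.2020232 ] [-0.5314803   0.18550519  0.97065941] 0.06819393282794353
side 318 ((-84.47175598144531, -31.115495681762695), (81.13636016845703, 53.46577453613281), 1.2023664712905884) [0.10989213 0.11758189 0.12686498]
rail x 0.0047812733468876245 0.2816939186622853 184
top 324 ((-84.48306274414062, -30.639795303344727), (81.54456329345703, 50.53135681152344), 0.08110183477401733) [0.10935488 0.11612414 0.1260566 ]
rail x 8.728816920933905e-05 0.2792185874957545 258
```

View pics/s7.png

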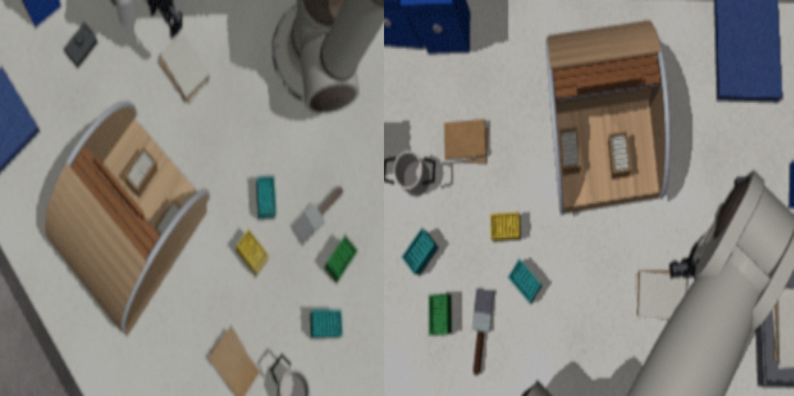

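The box stands in the bay at (-84, -31) mm, aligned within about 1°. The rail stands upright at x≈0 to 5 mm (about 1.43 to 1.46 rad), and the bystanders are where they were. I hand the job in.

```bash
python3 -c "
from h import *
o=monitor.get_obs();print(o['time'],o['qd'].round(2));print(job.job_done())"
```

```text
28.175 [ 1.83 -0.27 -0.49 -0.15  0.07  0.09]
the job is handed in; nothing more can be done
None
```

The shutter is open on its catch, the card box is filed in the right-hand part of the cabinet, and I handed the job in at 28.2 s. `job_done` gives no verdict, so the figures below are my own last checks.

- **Shutter:** I raised it by pressing the shut fingers against the lift rail's edge and following its arc. The highest press on the rail I read was about 23 N. The catch showed as a peak of about 11 N near 1.39 rad, after which the force dropped. When I backed off, the shutter stayed open. In the last pictures the rail stands at about 1.43–1.46 rad, from both cameras.
- **Card box:** I chose the brown box with white cards and left the green, turquoise and yellow look-alikes alone. It was gripped across its 50 mm width, set on the deck and released. Both cameras put its centre about 84 mm before and 31 mm right of the cabinet's middle, in line within about 1°. I did not measure its height or tilt separately after release. It looks upright.
- **Bystanders:** they look unmoved in the pictures, but I did not measure their positions again.

**Tilted tool on the way:** on the way to the box, joint 6 hit its range limit and the tool tipped by 8.5°. I brought it back to about 0.3° by running that joint against its opposite limit before gripping anything.

**Slight arm motion at hand-in:** a joint reading just before I handed in showed joint 1 at 1.8 deg/s. The gripper was well clear of the cabinet and everything else then.

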